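# Crank the cam test jig into its dwell and click the start key

### The arm

A 6-joint arm with a two-finger parallel gripper is mounted at the origin on the work surface; the furniture and walls round the work are solid. World frame = base frame: x ahead of the robot, y to its left, z up, the work surface at z = 0. Lengths are in m, angles in rad, forces in N, time in s.
With the tool pointing down it reaches from about 0.425 to 0.95 m from the base axis. Payload 3.5 kg.
Tool frame: the origin (TCP) lies at the very end of the fingers, on their centre line; the grasp point (between the pads) lies 19 mm behind it (tcp_to_grasp is the distance from the TCP to the grasp point, in m); z points along the fingers, y is the direction in which the jaws open and shut (so a half turn about z gives the same grasp; the last joint's range is limited). The gripper opens to 85 mm and grips with 20 to 120 N. Pads are 22 mm wide; open, the fingers measure 114 mm over their backs; the gripper's body (76 mm by 85 mm) begins 54 mm behind the grasp point. The pads swing forward as they close: fully open they stand 13 mm farther back than shut.
Start: joints at [-1.273, 0.286, 1.577, -0, 1.279, -0.15], TCP at [0.292, -0.608, 0.231] pointing down, gripper open.
Joint ranges: [-2.77, 2.77], [-0.9, 2.22], [0.21, 2.48], [-1.53, 4.67], [0.24, 2.81], [-2.84, 2.84]. Speed limits (rad/s): [2.79, 2.79, 3.14, 3.14, 3.14, 3.14].

### API

Orientations are given as a unit quaternion [x, y, z, w].
In Python, from plant import * gives the robot as it stands. The module is installed in compiled form; this text tells all that it offers.
- The arm moves only by the tool arm_command, never from a script. Its argument "steps" is a list of rows, each a list of 3 entries, a list of its own where there are three numbers: the turn, a rotation vector about the tool's x, y, z in rad, then the shift along the tool's x, y, z in m, then the gripper command: -1 is shut, 1 is fully open, values between are in proportion. A call has 1 to 12 rows; each row is the pose to reach, as a shift and turn from the pose measured when the call began, along the tool's axes at that moment; what a row does not reach only later rows make up. A row lasts 1/8 s, in which the tool goes at most 62.5 mm and 10.7 degrees, less where a joint would pass 70% of its speed; a pose out of reach is approached as far as the arm can. A call with a gripper value outside its range is refused whole. The fingers move at their own pace and stop on an object; "force" is the grip in N (left out, the last holds). Time passes only in rows, so rows that repeat a pose let the fingers close. It gives the time, the measured TCP pose, the force and the opening at its end, in the units of the state.
- get_state(): the state, without advancing time (a new reading comes with each control period).
- read_camera(name): name is "scene" or "top" or "wrist"; returns a dict with "frame" (400x640x3 uint8, red, green, blue), "vfov" (degrees; the focal length in pixels is half the picture's height over the tangent of half this angle, whatever the lens; pixels are square), "cx", "cy" (the principal point, pixels), "position" and "rotation" of the camera in the world; the wrist camera has in their place "mount" (4x4, takes a point from camera to tool coordinates, whose origin is the TCP and whose axes are the flange's). Camera axes: x right, y up, looking along -z (the intrinsics and any distortion apply to the point x, -y, -z); pixel columns grow to the right and rows downward; lengths in m; the calibration is good to about 2 mm. The wrist camera is an equidistant fisheye: a pixel r from the principal point sees the ray r / f radians off the axis. A picture is of the moment at which its call begins: read the wrist's pose just before it. There is no depth.
- sign_off(): hands the job in, once; it reports no verdict.
The state is a dict: "time": time; "qpos": joint angles; "dq": joint speeds; "joint_efforts": joint torques, N m; "eef_pos": TCP position; "tcp_rot": TCP orientation; "contact_force": force on the tool from outside, world axes, zero at the start; "wrist_torque": the same for the moment, N m; "opening": opening from 0.0 (shut) to 1.0 (fully open).
Only numpy, scipy, OpenCV 4.12 (cv2) and the standard library are available. Lean on these libraries where they do the work, as an engineer would, in place of code of your own. Each camera call takes 0.05 s, during which the arm holds its last target.

### The job

Get the circuit card in the cam test jig ready and start its test: turn the crank until the blue contact block is pushed fully home on the card and the cam sits in its flat dwell, so that it stays there when you let go. Then press the green dome key just until it clicks - past the point where the resistance drops, but not on towards its end stop - and let it come up again. Do not press the green key before the contact block is home, and leave the red key and the other things on the table alone.

Things in the scene. Friction and masses are not known exactly. Their poses are not given: they have to be found in the camera images.
- jig: Cam test jig, a pale grey plate 150 x 300 mm, 14 mm high, fixed to the table. Origin: on the crank's upright axis, at table height. Its z points up; the plate runs from y = -220 mm to y = +80 mm and x = -75 to +75 mm in its own frame. The card under test lies at its -y end (top 31 mm, white connector 38 mm high); the blue contact block slides between the card and the crank.
- crank (a joint): Crank angle, rad, 0 to 3.0 (stops at both ends). Grows counter-clockwise seen from above. A brass disc cam under the crank pushes a sprung slide with the blue contact block towards the card: round base from 0 to about 0.6, rise (springs back, up to about 10 N at the handle) from there to 1.36, flat dwell with the block fully home from 1.36 to 2.24 (middle 1.80), falling again beyond. A yellow dot marks the cam's nose; in mid-dwell it points at the roller of the slide.
- crank_axis (a point): Point on the crank's upright axis, 80 mm above the table.
- crank_handle (a point): Middle of the crank's grip: an upright black round handle, 24 mm across, from 53 to 105 mm above the table, 60 mm from the crank's axis; this point is 80 mm above the table. Steel crank arm 43 to 53 mm above the table. At joint value 0 the handle stands 100 degrees (1.745 rad) counter-clockwise from the jig's x axis. The handle does not spin on the arm.
- contact_slide (a joint): Travel of the blue contact block towards the card, m: 0 drawn back, 0.014 fully home (cam in its dwell).
- contact_face (a point): Middle of the front face of the blue contact block (64 mm wide, top at 44 mm), 31 mm above the table.
- start_key (a joint): Travel of the green dome key, m, downwards, 0 up, 0.012 at its end stop. Tactile dome: the resistance climbs to about 7 N at 0.003 (the click), drops to about 3 N at 0.008, then climbs steeply again (about 5 N at 0.010, 7 N at 0.011, 10 N at 0.012). It springs back up when released. Clicked from 0.004 on; from 0.0105 on it is pressed too far.
- start_key_top (a point): Centre of the flat top of the green dome key, a round cap 40 mm across, 52 mm above the table when up. It stands in the middle of a grey pod 84 x 84 mm, 34 mm high, fixed to the table; the cap stands 18 mm proud of it.
- reset_key (a joint): Travel of the red dome key, m, same make as the green one. Not to be pressed.
- reset_key_top (a point): Centre of the flat top of the red dome key, 52 mm above the table, in a pod like the green key's. The two pods may stand in either order.
- red_bin: Loose small red bin of screws, 67 x 73 mm, 47 mm high; origin under its centre. Bystander.
- solder_spool: Loose green spool of wire standing on end, 62 mm across, 46 mm high; origin under its centre. Bystander.
There are look-alikes about, which are no part of the job. Leave any orange look-alike of the part that bears start_key alone.

How it is judged:
On the way, in this order (a step that is already met when the one before it is completed fails the run):
1. the cam rests in its dwell with the contact block home, the crank let go (value of joint contact_slide above 0.0125 m and value of joint crank between 1.37 and 2.23 rad and contact force between the fingers and jig below 0.3 N), for 0.3 s.
2. the green key is pressed past its click (value of joint contact_slide above 0.0125 m and value of joint crank between 1.37 and 2.23 rad and value of joint start_key above 0.0038 m), for 0.05 s.
At the end, for the whole second after the job is handed in: The contact block is home (travel above 12.5 mm) with the crank in the cam's dwell (1.37 to 2.23 rad), both keys are up again (less than 1 mm down) and nothing is touched (value of joint contact_slide above 0.0125 m and value of joint crank between 1.37 and 2.23 rad and value of joint each of start_key, reset_key below 0.001 m).
It fails at once if the green key is pressed on towards its end stop (more than 10.5 mm) (value of joint start_key above 0.0105 m).
It fails at once if the green key is pressed (more than 3 mm) before the cam is in its dwell (value of joint start_key above 0.003 m and not (value of joint contact_slide above 0.0125 m and value of joint crank between 1.37 and 2.23 rad)).
It fails at once if the red key is pressed (more than 2 mm) (value of joint reset_key above 0.002 m).
It fails at once if the red bin or the wire spool is pushed away (more than 30 mm) (distance of any of red_bin, solder_spool from where it was at the start of the episode above 0.03 m).
It also fails if it takes over 64 s, if anything falls off the work surface, if the arm or the gripper's body presses on something with over 40 N, if the wrist force passes 120 N, or if a joint passes its speed limit or range.

## Working session

There is one attempt and no reset: what is moved stays moved. The work goes in short steps, Python scripts to look and compute and a tool call to move; the robot and the scene stay as the last step left them, time stands still between calls to the robot, and variables do not carry over. Pictures are saved under pics/ and viewed, and the job is handed in when it is done.

Besides the shell and the picture viewer there is one more tool, called after ">>>" by a JSON object that holds its "method" and its "body". arm_command: Moves the arm, as the interface text tells. Its arguments: {"type":"object","properties":{"steps":{"type":"array"},"force":{"type":"number"}},"required":["steps"]}

```bash
mkdir -p pics; cat > h.py <<'E'
from plant import *
import numpy as np, cv2
from scipy.spatial.transform import Rotation as R
def ray(c,u,v,st=None):
    f=200/np.tan(np.radians(c['vfov'])/2)
    return np.array([(u-c['cx'])/f,-(v-c['cy'])/f,-1.])
def px2w(c,u,v,z):
    d=np.array(c['rotation']).reshape(3,3)@ray(c,u,v); p=np.array(c['position'])
    return p+d*(z-p[2])/d[2]
def w2px(c,P):
    q=np.array(c['rotation']).reshape(3,3).T@(np.array(P)-np.array(c['position']))
    f=200/np.tan(np.radians(c['vfov'])/2)
    return c['cx']+f*q[0]/-q[2], c['cy']-f*q[1]/-q[2]
def save(n,f,s=1,crop=None):
    if crop: f=f[crop[1]:crop[3],crop[0]:crop[2]]
    cv2.imwrite('pics/'+n,cv2.resize(f[:,:,::-1],None,fx=s,fy=s,interpolation=cv2.INTER_CUBIC))
E
python3 - <<'E'
from h import *
for n in ('top','scene'):
    c=read_camera(n); save(n+'0.png',c['frame'],1.25); print({k:v for k,v in c.items() if k!='frame'})
print(get_state())
E
```

```text
{'vfov': 52.5820136124977, 'cx': 318.83439405735294, 'cy': 196.84691918262598, 'position': array([0.33062784, 0.02947229, 1.21561222]), 'rotation': array([-0.04061985,  0.05454259,  0.71004478, -0.70086485])}
{'vfov': 48.97440088429403, 'cx': 320.29989308310945, 'cy': 199.24834839711934, 'position': array([-0.31691316, -0.50126592,  0.63062724]), 'rotation': array([ 0.43363083, -0.23418142, -0.41390788,  0.7653781 ])}
{'time': 0.1, 'qpos': array([-1.27302375e+00,  2.87130804e-01,  1.57803699e+00,  1.28687036e-05,
        1.27862136e+00, -1.49983087e-01]), 'dq': array([-0.00133444, -0.00356532, -0.00388093,  0.00073481,  0.00104746,
       -0.00030252]), 'joint_efforts': array([ 1.31104578e-03, -4.07297230e+01, -2.93699867e+01, -1.56536366e-04,
        3.41230399e-03, -2.97920472e-06]), 'eef_pos': array([ 0.29209828, -0.6078589 ,  0.23004623]), 'tcp_rot': array([ 9.75043681e-01,  2.22010391e-01, -7.49382552e-05, -1.09570769e-03]), 'contact_force': array([ 0.82664474, -0.04899726,  0.03295636]), 'wrist_torque': array([0.00443588, 0.01866603, 0.00509527]), 'opening': 1.0010648347472302}
```

Rotations are quaternions.

```bash
sed -i "s/np.array(c\['rotation'\]).reshape(3,3)/R.from_quat(c['rotation']).as_matrix()/" h.py; ls pics
```

```text
scene0.png
top0.png
```

View pics/top0.png

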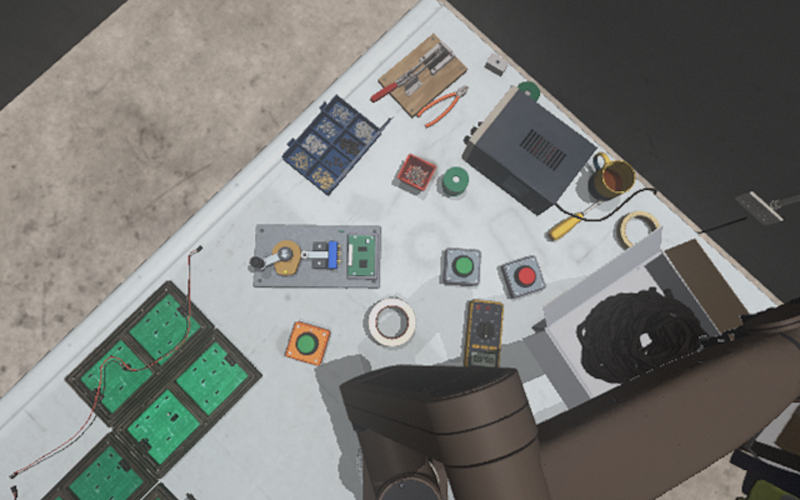

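View pics/scene0.png

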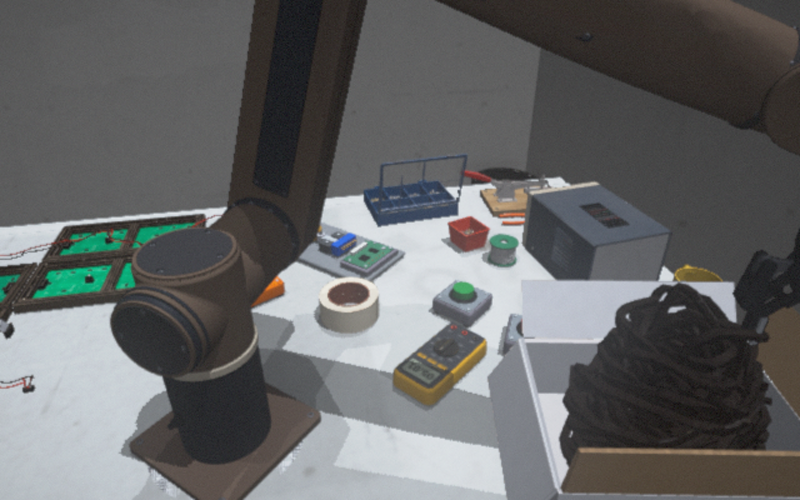

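The top view shows the jig at about (317,257), with its crank handle at (257,264). There are three keys: green on a grey pod (463,265), red on a grey pod (524,275), and green on an orange pod (306,343). The start key is the green one on the grey pod; the orange one is the look-alike. I'll confirm this in crops.

```bash
python3 - <<'E'
from h import *
c=read_camera('top'); f=c['frame']
save('jig1.png',f,6,(195,170,315,240)); save('keys1.png',f,6,(345,185,445,245))
for n,u,v,z in [('bin',416,173,.04),('spool',455,181,.046),('green',463,265,.052),('red',524,275,.052)]:
    print(n,px2w(c,u/1.25,v/1.25,z).round(3))
E
```

```text
bin [ 0.666 -0.039  0.04 ]
spool [ 0.644 -0.131  0.046]
green [ 0.442 -0.143  0.052]
red [ 0.417 -0.284  0.052]
```

View pics/jig1.png

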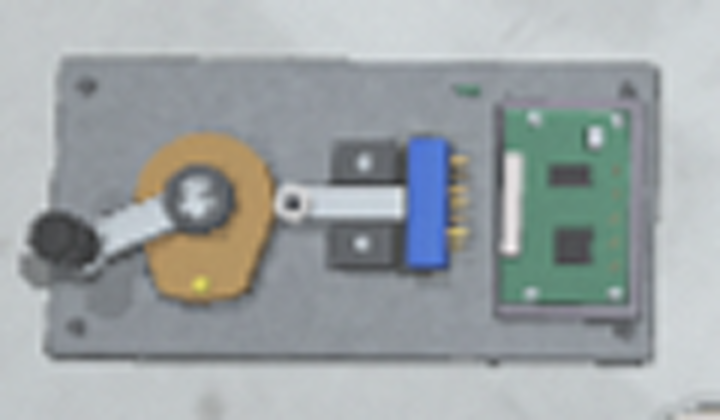

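View pics/keys1.png

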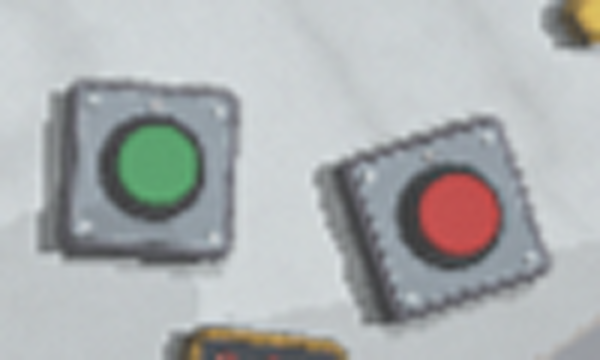

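The crop confirms green on a grey pod at full px (371,212) and red on a grey pod at (421,220). The jig's handle points image-left, so it is near joint 0. Next I'll compute poses.

```bash
python3 - <<'E'
from h import *
c=read_camera('top')
P=lambda u,v,z,ox=195,oy=170: px2w(c,ox+(u-.0)/6,oy+v/6,z)
cor=np.array([P(60,58,.014),P(658,65,.014),P(655,360,.014),P(48,355,.014)])[:,:2]
loc=np.array([[.075,.08],[.075,-.22],[-.075,-.22],[-.075,.08]])
a=loc-loc.mean(0);b=cor-cor.mean(0)
U,S,V=np.linalg.svd(a.T@b);Rm=(V.T@U.T);t=cor.mean(0)-Rm@loc.mean(0)
yaw=np.arctan2(Rm[1,0],Rm[0,0]);print('yaw',yaw,'org',t,'scale',S.sum()/(a**2).sum(), 'resid',(cor-(loc@Rm.T+t)).round(4).tolist())
h=P(62,237,.105);print('handle',h, 'hub',P(199,199,.06),P(199,199,.07),'dot',P(200,284,.035))
d=h[:2]-t;print(np.linalg.norm(d),np.arctan2(d[1],d[0])-yaw)
for q in (0,.6,1.36,1.8,2.0,2.24):
    th=yaw+1.745+q; p=t+.06*np.array([np.cos(th),np.sin(th)]);print(q,th,p,np.linalg.norm(p))
for n,u,v in (('g',159,165),('r',459,214)): print(n,P(u,v,.052,345,185))
print(w2px(c,[*t,.05]))
E
```

```text
yaw -0.021338255415316285 org [0.47341354 0.26711639] scale 0.9928316325165583 resid [[-0.0008, -0.0004], [-0.0012, 0.001], [0.001, 0.0007], [0.001, -0.0012]]
handle [0.44962779 0.31832078 0.105     ] hub [0.47187536 0.26541267 0.06      ] [0.47065309 0.26337098 0.07      ] dot [0.43338223 0.26938157 0.035     ]
0.05645929380537607 2.0270022404549564
0 1.7236617445846838 [0.4642773  0.32641672] 0.5675396769724256
0.6 2.3236617445846837 [0.43238959 0.31090035] 0.5325596559763709
1.36 3.083661744584684 [0.4135142 0.2705903] 0.49417921974352497
1.8 3.523661744584684 [0.41773983 0.24474592] 0.48415610506274304
2.0 3.7236617445846836 [0.42329393 0.23413118] 0.4837304612588044
2.24 3.963661744584684 [0.43257113 0.22316304] 0.48674379609271645
g [ 0.44068496 -0.14635697  0.052     ]
r [ 0.41517509 -0.29057147  0.052     ]
(np.float64(228.28592650597398), np.float64(203.05664911085063))
```

```bash
cat >> h.py <<'E'
def rows(targets):
    """targets: list of (x,y,z,psi) tool-down, psi=world angle of tool x axis; prints turn-z and shifts"""
    s=get_state(); R0=R.from_quat(s['tcp_rot']); p=np.array(s['eef_pos'])
    x0=R0.as_matrix()[:,0]; print('now',p.round(4),'psi',np.arctan2(x0[1],x0[0]).round(4),'t',s['time'])
    for x,y,z,psi in targets:
        Rt=R.from_matrix(np.array([[np.cos(psi),np.sin(psi),0],[np.sin(psi),-np.cos(psi),0],[0,0,-1]]))
        print(np.round((R0.inv()*Rt).as_rotvec(),3).tolist(), np.round(R0.inv().apply(np.array([x,y,z])-p),4).tolist())
E
python3 - <<'E'
from h import *
rows([(.33,-.55,.28,.45),(.52,-.2,.28,.95),(.57,.05,.28,1.45),(.5,.22,.26,1.8),(.448,.319,.20,2.0)])
E
```

```text
now [ 0.2922 -0.608   0.2305] psi 0.4479 t 0.2
[-0.001, -0.0, -0.002] [0.0592, -0.036, -0.0495]
[-0.001, -0.001, -0.502] [0.382, -0.2692, -0.0491]
[-0.001, -0.001, -1.002] [0.5354, -0.4729, -0.0487]
[-0.001, -0.001, -1.352] [0.5459, -0.6564, -0.0285]
[-0.001, -0.001, -1.552] [0.5419, -0.7681, 0.0317]
```

>>> {"method": "arm_command", "body": {"steps": [[[0, 0, 0], [0.05, -0.03, -0.05], 1], [[0, 0, -0.1], [0.1, -0.07, -0.05], 1], [[0, 0, -0.2], [0.15, -0.1, -0.05], 1], [[0, 0, -0.3], [0.2, -0.14, -0.05], 1], [[0, 0, -0.4], [0.25, -0.18, -0.05], 1], [[0, 0, -0.5], [0.3, -0.215, -0.05], 1], [[0, 0, -0.6], [0.35, -0.25, -0.05], 1], [[0, 0, -0.7], [0.4, -0.29, -0.05], 1], [[0, 0, -0.8], [0.44, -0.33, -0.05], 1], [[0, 0, -0.9], [0.47, -0.37, -0.05], 1], [[0, 0, -1.0], [0.5, -0.42, -0.05], 1], [[0, 0, -1.1], [0.52, -0.46, -0.05], 1]]}}

```text
time: 1.7
eef_pos: [0.5616, 0.034, 0.281]
tcp_rot: [0.714, 0.701, 0.0, -0.001]
contact_force: [0.4, -0.2, -0.7]
opening: 0.998
```

```bash
python3 - <<'E'
from h import *
rows([(.53,.17,.26,1.8),(.448,.319,.20,2.0)])
E
```

```text
now [0.5616 0.034  0.281 ] psi 1.5523 t 1.7
[-0.0, -0.002, -0.248] [0.1354, -0.0341, 0.0213]
[-0.0, -0.002, -0.448] [0.2827, -0.1188, 0.0816]
```

>>> {"method": "arm_command", "body": {"steps": [[[0, 0, -0.1], [0.05, -0.015, 0.01], 1], [[0, 0, -0.2], [0.1, -0.03, 0.02], 1], [[0, 0, -0.28], [0.15, -0.05, 0.03], 1], [[0, 0, -0.34], [0.2, -0.075, 0.05], 1], [[0, 0, -0.4], [0.245, -0.1, 0.065], 1], [[0, 0, -0.45], [0.283, -0.119, 0.08], 1], [[0, 0, -0.45], [0.283, -0.119, 0.08], 1], [[0, 0, -0.45], [0.283, -0.119, 0.08], 1]]}}

```text
time: 2.7
eef_pos: [0.4481, 0.3191, 0.2018]
tcp_rot: [0.539, 0.842, 0.001, -0.0]
contact_force: [0.1, 0.8, -0.2]
opening: 1.002
```

```bash
python3 - <<'E'
from h import *
rows([])
c=read_camera('wrist'); save('w1.png',c['frame'],1.25); print({k:v for k,v in c.items() if k!='frame'})
E
```

```text
now [0.4481 0.3191 0.2018] psi 2.0023 t 2.7
{'vfov': 65.70646984690485, 'cx': 315.75956782672415, 'cy': 204.6256915216069, 'mount': array([[-4.94315116e-04,  9.61731363e-01,  2.73993689e-01,
         6.93138349e-02],
       [ 9.99999230e-01,  1.63409630e-04,  1.23053407e-03,
         7.73398031e-04],
       [ 1.13867000e-03,  2.73994087e-01, -9.61730702e-01,
        -1.44183133e-01],
       [ 0.00000000e+00,  0.00000000e+00,  0.00000000e+00,
         1.00000000e+00]])}
```

View pics/w1.png

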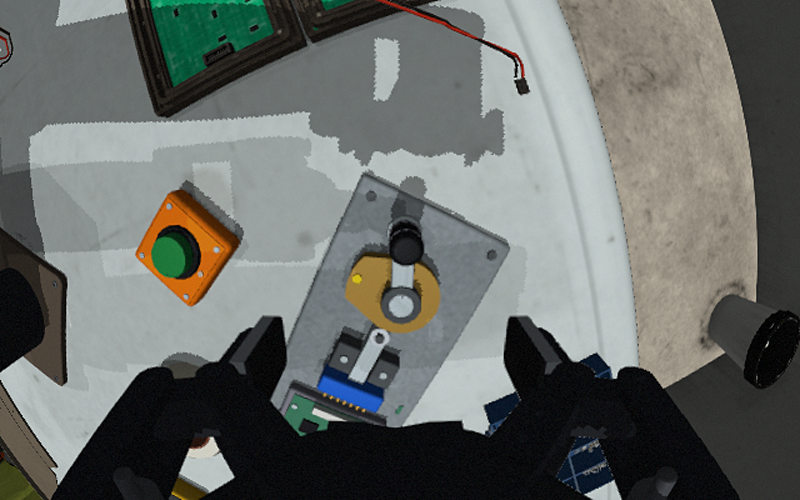

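The wrist view shows the handle top at (406,242) and the hub top at (401,304), with the open fingers on either side. I'll compute positions from these.

```bash
cat >> h.py <<'E'
def wpx(c,s,u,v,z):
    f=200/np.tan(np.radians(c['vfov'])/2); d=np.array([u-c['cx'],v-c['cy']]); r=np.hypot(*d); a=r/f
    q=np.array([d[0]/r*np.sin(a),-d[1]/r*np.sin(a),-np.cos(a)])
    M=np.array(c['mount']); Rw=R.from_quat(s['tcp_rot']).as_matrix()
    o=np.array(s['eef_pos'])+Rw@M[:3,3]; d=Rw@(M[:3,:3]@q); return o+d*(z-o[2])/d[2]
E
python3 - <<'E'
from h import *
s=get_state(); c=read_camera('wrist'); save('w1c.png',c['frame'],4,(250,130,420,270))
g=lambda u,v,z: wpx(c,s,u/1.25,v/1.25,z)
h=g(406,242,.105); hub=g(401,304,.065); print('handle',h,'hub',hub)
cor=[g(364,174,.014),g(510,244,.014)]; print(cor)
d=(h-hub)[:2]; print(np.hypot(*d),np.arctan2(d[1],d[0]))
E
```

```text
handle [0.45151544 0.33100075 0.105     ] hub [0.47444071 0.27550466 0.065     ]
[array([0.4052921 , 0.35134075, 0.014     ]), array([0.55042378, 0.35016119, 0.014     ])]
0.06004485334144047 1.9625420367960291
```

View pics/w1c.png

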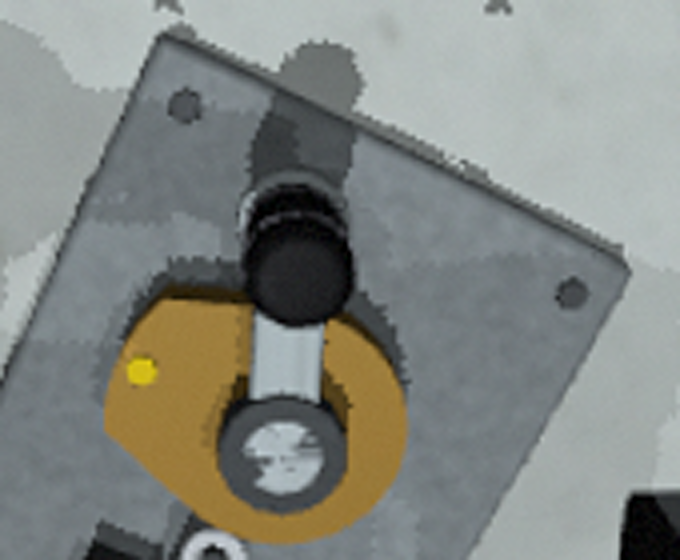

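```bash
python3 - <<'E'
from h import *
s=get_state(); c=read_camera('wrist')
g=lambda u,v,z: wpx(c,s,250+u/4,130+v/4,z)
print('handle',g(299,275,.105),'base',g(295,215,.056)); print('hub',g(282,455,.065),g(282,455,.06))
print('corners',g(163,36,.014),g(630,265,.014))
E
```

```text
handle [0.45354385 0.32690684 0.105     ] base [0.45309272 0.32888616 0.056     ]
hub [0.47465645 0.27462122 0.065     ] [0.47561863 0.2727212  0.06      ]
corners [0.40502289 0.3511982  0.014     ] [0.55079686 0.34859261 0.014     ]
```

```bash
python3 - <<'E'
from h import *
rows([(.452,.325,.2,1.97),(.452,.325,.063,1.97)])
E
```

```text
now [0.4488 0.3185 0.2023] psi 2.0004 t 2.85
[0.001, -0.002, 0.03] [0.0046, 0.0056, 0.0023]
[0.001, -0.002, 0.03] [0.0044, 0.0054, 0.1393]
```

>>> {"method": "arm_command", "body": {"steps": [[[0, 0, 0.03], [0.0045, 0.0055, 0.02], 1], [[0, 0, 0.03], [0.0045, 0.0055, 0.05], 1], [[0, 0, 0.03], [0.0045, 0.0055, 0.08], 1], [[0, 0, 0.03], [0.0045, 0.0055, 0.11], 1], [[0, 0, 0.03], [0.0045, 0.0055, 0.139], 1], [[0, 0, 0.03], [0.0045, 0.0055, 0.139], 1], [[0, 0, 0.03], [0.0045, 0.0055, 0.139], 0.2]], "force": 25}}

```text
time: 3.72
eef_pos: [0.4533, 0.3251, 0.0647]
tcp_rot: [0.553, 0.833, 0.002, 0.0]
contact_force: [0.5, -0.7, 0.6]
opening: 0.82
```

```bash
python3 - <<'E'
from h import *
rows([]);s=get_state(); c=read_camera('wrist'); save('w2.png',c['frame'],1.25);print(s['opening'])
E
```

```text
now [0.4533 0.3251 0.0647] psi 1.9694 t 3.725
0.8197934646025813
```

View pics/w2.png

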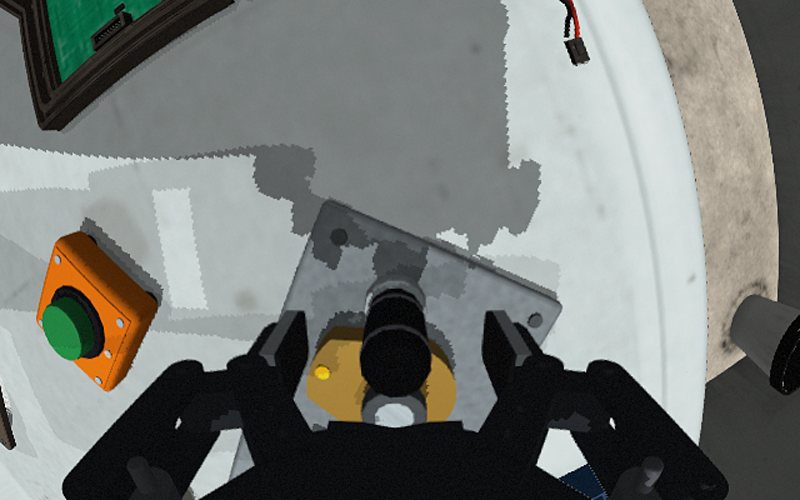

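The handle at about (396,340) stands centred between the fingers. Closing now.

>>> {"method": "arm_command", "body": {"steps": [[[0, 0, 0], [0, 0, 0.002], -1], [[0, 0, 0], [0, 0, 0.002], -1], [[0, 0, 0], [0, 0, 0.002], -1], [[0, 0, 0], [0, 0, 0.002], -1], [[0, 0, 0], [0, 0, 0.002], -1], [[0, 0, 0], [0, 0, 0.002], -1]], "force": 30}}

```text
time: 4.53
eef_pos: [0.4539, 0.3255, 0.0644]
tcp_rot: [0.553, 0.833, 0.003, 0.001]
contact_force: [-2.2, -1.5, 6.2]
opening: 0.273
```

```bash
python3 - <<'E'
from h import *
s=get_state(); c=read_camera('wrist'); save('w3.png',c['frame'],1.25);print(s['opening'],s['contact_force'])
rows([])
p=s['eef_pos']; psi=1.97
# rotate about axis: estimated axis (0.4745,0.271)
A=np.array([.4745,.271]); print(np.hypot(*(p[:2]-A)),np.arctan2(*(p[:2]-A)[::-1]))
E
```

```text
0.27255823292682874 [-2.22282763 -1.52120622  6.24471902]
now [0.4539 0.3255 0.0643] psi 1.9695 t 4.575
0.05829685780940557 1.9315341716938006
```

View pics/w3.png

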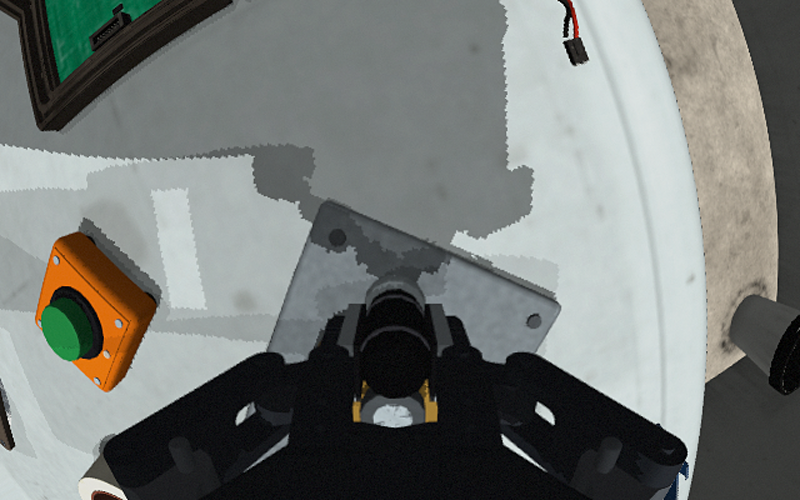

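```bash
cat >> h.py <<'E'
def arc(A,dqs,dz=0):
    s=get_state();p=np.array(s['eef_pos']);R0=R.from_quat(s['tcp_rot']);x0=R0.as_matrix()[:,0];psi=np.arctan2(x0[1],x0[0])
    T=[]
    for d in dqs:
        v=p[:2]-A;c,n=np.cos(d),np.sin(d);w=A+np.array([c*v[0]-n*v[1],n*v[0]+c*v[1]]);T.append((w[0],w[1],p[2]+dz,psi+d))
    rows(T); print('F',s['contact_force'].round(1),s['wrist_torque'].round(2),s['opening'])
E
python3 - <<'E'
from h import *
arc(np.array([.474,.269]),[.12,.24,.36,.48,.6])
E
```

```text
now [0.4539 0.3255 0.0643] psi 1.9695 t 4.575
[0.005, -0.001, -0.12] [-0.0, -0.0072, -0.0]
[0.005, -0.001, -0.24] [-0.0009, -0.0143, -0.0001]
[0.005, -0.001, -0.36] [-0.0026, -0.0213, -0.0001]
[0.005, -0.0, -0.48] [-0.0052, -0.0281, -0.0001]
[0.005, -0.0, -0.6] [-0.0085, -0.0344, -0.0002]
F [-1.5 -1.7  6.7] [-0.27  0.41 -0.06] 0.2715120985900594
```

>>> {"method": "arm_command", "body": {"steps": [[[0, 0, -0.12], [0, -0.007, 0], -1], [[0, 0, -0.24], [-0.001, -0.0143, -0.001], -1], [[0, 0, -0.36], [-0.0026, -0.0213, -0.001], -1], [[0, 0, -0.48], [-0.0052, -0.028, -0.001], -1], [[0, 0, -0.6], [-0.0085, -0.0344, -0.001], -1], [[0, 0, -0.6], [-0.0085, -0.0344, -0.001], -1]]}}

```text
time: 5.32
eef_pos: [0.4265, 0.3031, 0.0644]
tcp_rot: [0.281, 0.96, 0.002, 0.003]
contact_force: [5.6, -2.3, -5.4]
opening: 0.274
```

```bash
python3 - <<'E'
from h import *
arc(np.array([.474,.269]),[.12,.24,.36,.48,.6])
c=read_camera('top'); save('jig2.png',c['frame'],6,(195,170,315,240))
c=read_camera('wrist'); save('w4.png',c['frame'],1.25)
E
```

```text
now [0.4265 0.3031 0.0644] psi 2.5719 t 5.325
[0.005, 0.006, -0.12] [-0.0, -0.007, -0.0]
[0.005, 0.006, -0.24] [-0.0009, -0.014, -0.0001]
[0.004, 0.006, -0.36] [-0.0026, -0.0208, -0.0001]
[0.004, 0.006, -0.48] [-0.0052, -0.0273, -0.0001]
[0.004, 0.007, -0.6] [-0.0084, -0.0335, -0.0001]
F [ 5.6 -2.3 -5.4] [-0.5  -0.61  0.17] 0.2736533709064244
```

View pics/w4.png

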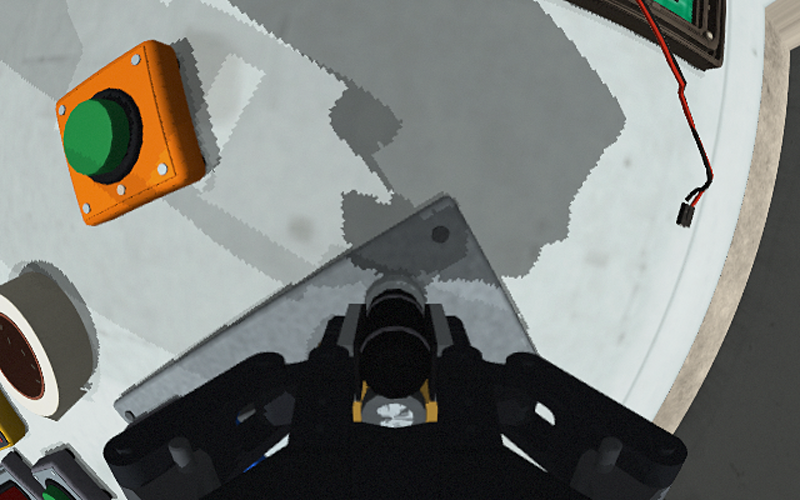

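View pics/jig2.png

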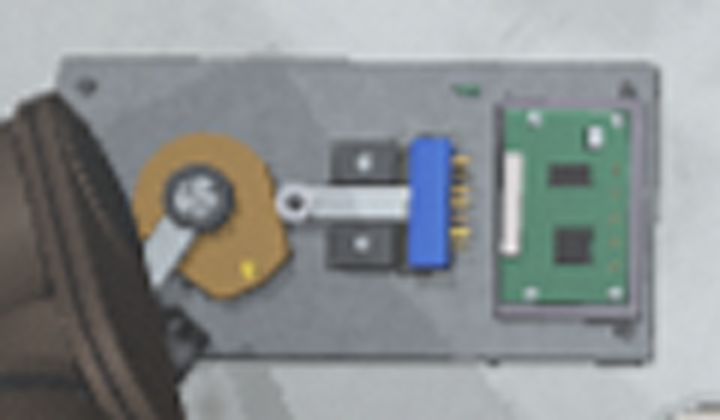

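The crank turned by about 0.6 rad and the hand is still holding the handle. In the top view the dot has moved to (248,270) and the block has begun to move. Continuing.

>>> {"method": "arm_command", "body": {"steps": [[[0, 0, -0.12], [0, -0.007, 0], -1], [[0, 0, -0.24], [-0.001, -0.014, 0], -1], [[0, 0, -0.36], [-0.0026, -0.0208, 0], -1], [[0, 0, -0.48], [-0.0052, -0.0273, 0], -1], [[0, 0, -0.6], [-0.0084, -0.0335, 0], -1], [[0, 0, -0.6], [-0.0084, -0.0335, 0], -1]], "force": 40}}

```text
time: 6.18
eef_pos: [0.4173, 0.2707, 0.0645]
tcp_rot: [-0.016, 1.0, 0.001, 0.006]
contact_force: [4.7, 2.6, -3.9]
opening: 0.268
```

```bash
python3 - <<'E'
from h import *
arc(np.array([.474,.269]),[.1,.2,.3,.4])
c=read_camera('top'); save('jig3.png',c['frame'],6,(195,170,315,240))
E
```

```text
now [0.4173 0.2707 0.0645] psi -3.1102 t 6.175
[0.002, 0.012, -0.1] [0.0001, -0.0057, -0.0]
[0.002, 0.013, -0.2] [-0.0004, -0.0113, -0.0]
[0.001, 0.013, -0.3] [-0.0015, -0.0169, -0.0]
[0.0, 0.013, -0.4] [-0.0031, -0.0223, -0.0]
F [ 4.7  2.6 -3.9] [ 0.44 -0.59  0.18] 0.26772775280107375
```

View pics/jig3.png

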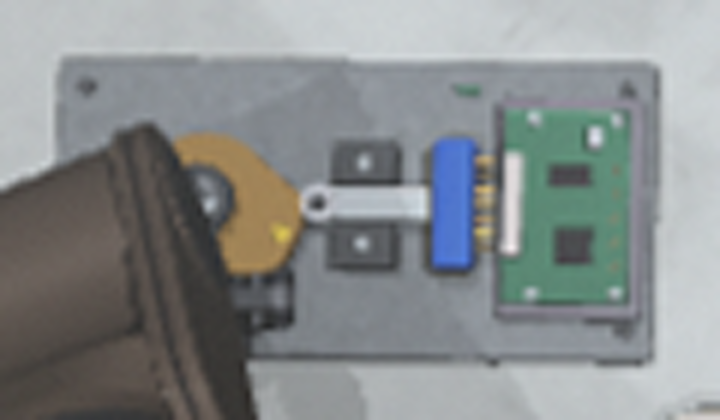

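The block is nearly home and the dot at (281,232) is about 0.43 rad short of the roller. Turning another 0.42 rad.

>>> {"method": "arm_command", "body": {"steps": [[[0, 0, -0.1], [0, -0.0057, 0], -1], [[0, 0, -0.2], [-0.0004, -0.0113, 0], -1], [[0, 0, -0.3], [-0.0015, -0.0169, 0], -1], [[0, 0, -0.4], [-0.0031, -0.0223, 0], -1], [[0, 0, -0.42], [-0.0034, -0.0235, 0], -1], [[0, 0, -0.42], [-0.0034, -0.0235, 0], -1], [[0, 0, -0.42], [-0.0034, -0.0235, 0], -1]]}}

```text
time: 7.1
eef_pos: [0.4222, 0.2475, 0.0645]
tcp_rot: [-0.223, 0.975, -0.0, 0.008]
contact_force: [6.3, -3.4, -3.8]
opening: 0.268
```

```bash
python3 - <<'E'
from h import *
arc(np.array([.474,.269]),[.1,.2])
c=read_camera('top'); save('jig4.png',c['frame'],6,(195,170,315,240))
E
```

```text
now [0.4222 0.2475 0.0645] psi -2.692 t 7.1
[-0.004, 0.014, -0.1] [0.0, -0.0056, 0.0]
[-0.005, 0.014, -0.2] [-0.0005, -0.0112, 0.0]
F [ 6.3 -3.4 -3.8] [-0.14 -0.54 -0.06] 0.2676840053434104
```

View pics/jig4.png

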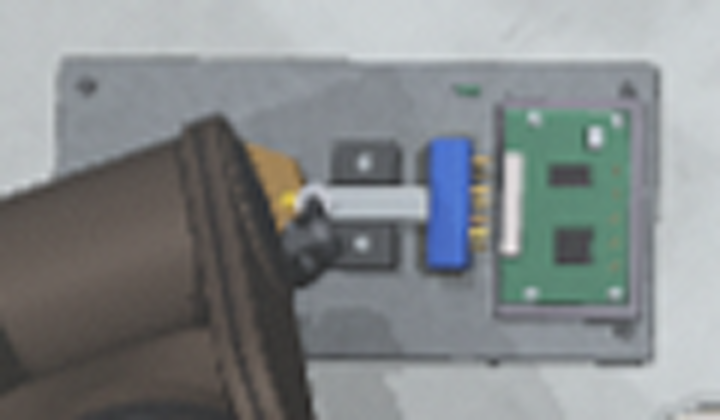

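The dot at (288,200) now points at the roller (310,203), and the block sits at x≈450, which is home. Releasing and lifting.

>>> {"method": "arm_command", "body": {"steps": [[[0, 0, 0], [0, 0, 0], 0], [[0, 0, 0], [0, 0, 0], 0.6], [[0, 0, 0], [0, 0, 0], 0.8], [[0, 0, 0], [0, 0, 0], 0.8], [[0, 0, 0], [0, 0, -0.03], 0.8], [[0, 0, 0], [0, 0, -0.07], 0.8], [[0, 0, 0], [0, 0, -0.12], 0.8], [[0, 0, 0], [0, 0, -0.16], 0.8], [[0, 0, 0], [0, 0, -0.17], 0.8]]}}

```text
time: 8.28
eef_pos: [0.4211, 0.2475, 0.2379]
tcp_rot: [-0.223, 0.975, 0.0, 0.011]
contact_force: [0.8, 0.9, -0.3]
opening: 0.901
```

```bash
python3 - <<'E'
from h import *
s=get_state(); c=read_camera('wrist'); save('w5.png',c['frame'],1.25); print(s['opening'],s['contact_force'].round(2))
rows([(.5,.15,.235,-2.7+.3),(.53,-.05,.235,-2),(.48,-.146,.235,-1.8),(.4407,-.1464,.2,-1.7)]); print(s['qpos'])
E
```

```text
0.9012761657409005 [ 0.84  0.92 -0.29]
now [0.4208 0.2474 0.2373] psi -2.6912 t 8.325
[-0.007, 0.019, -0.291] [-0.0289, -0.1221, 0.0034]
[-0.011, 0.017, -0.691] [0.0312, -0.3152, 0.003]
[-0.013, 0.016, -0.891] [0.118, -0.3799, 0.0016]
[-0.013, 0.016, -0.991] [0.1542, -0.363, 0.0358]
[ 3.24051758e-01 -1.52662368e-01  2.02740277e+00 -1.75918719e-03
  1.24573221e+00 -1.69649982e+00]
```

View pics/w5.png

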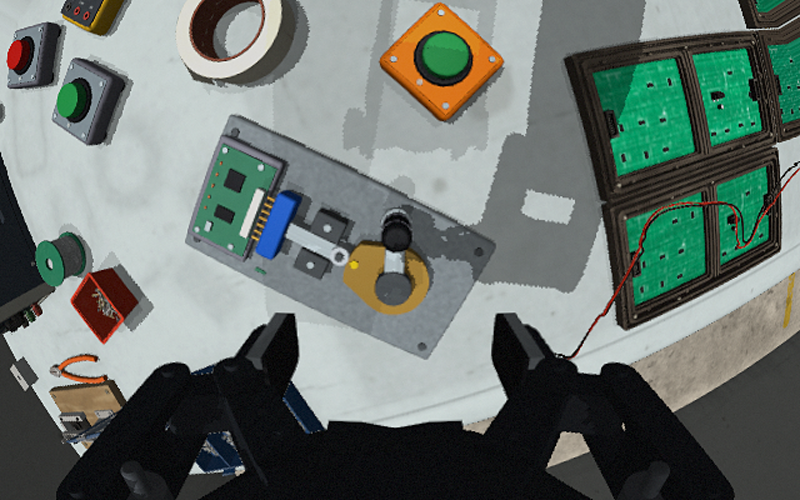

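The contact block is against the card, the dot points at the roller and the crank is free. Now shut the gripper and go above the green key.

```bash
python3 - <<'E'
from h import *
rows([(.5,.15,.235,3.3),(.54,.02,.235,2.9),(.50,-.11,.235,2.5),(.4407,-.1464,.2,2.2)])
E
```

```text
now [0.4208 0.2474 0.2373] psi -2.6912 t 8.325
[-0.001, 0.02, 0.292] [-0.0289, -0.1221, 0.0034]
[0.003, 0.02, 0.692] [-0.0083, -0.2565, 0.0035]
[0.007, 0.02, 1.092] [0.0843, -0.3562, 0.0022]
[0.01, 0.019, 1.392] [0.1542, -0.363, 0.0358]
```

>>> {"method": "arm_command", "body": {"steps": [[[0, 0, 0.1], [-0.01, -0.045, 0], -1], [[0, 0, 0.2], [-0.02, -0.09, 0], -1], [[0, 0, 0.32], [-0.028, -0.135, 0], -1], [[0, 0, 0.46], [-0.022, -0.185, 0], -1], [[0, 0, 0.6], [-0.015, -0.23, 0], -1], [[0, 0.02, 0.74], [0.005, -0.27, 0], -1], [[0, 0.02, 0.9], [0.035, -0.31, 0], -1], [[0.005, 0.02, 1.05], [0.075, -0.345, 0], -1], [[0.01, 0.019, 1.2], [0.12, -0.355, 0.015], -1], [[0.01, 0.019, 1.35], [0.154, -0.363, 0.036], -1], [[0.01, 0.019, 1.392], [0.154, -0.363, 0.036], -1], [[0.01, 0.019, 1.392], [0.154, -0.363, 0.036], -1]]}}

```text
time: 9.82
eef_pos: [0.4396, -0.146, 0.1975]
tcp_rot: [0.454, 0.891, 0.0, -0.002]
contact_force: [0.3, -0.5, 0.4]
opening: 0.004
```

```bash
python3 - <<'E'
from h import *
rows([])
s=get_state(); c=read_camera('wrist'); save('w6.png',c['frame'],1.25); print(s['opening'],s['contact_force'].round(2),s['tcp_rot'])
c=read_camera('top');save('jig5.png',c['frame'],6,(195,170,315,240))
E
```

```text
now [ 0.4396 -0.146   0.1975] psi 2.1994 t 9.825
0.004195643622545542 [ 0.26 -0.53  0.41] [ 4.53854494e-01  8.91073537e-01  1.60139433e-04 -2.00601164e-03]
```

View pics/w6.png

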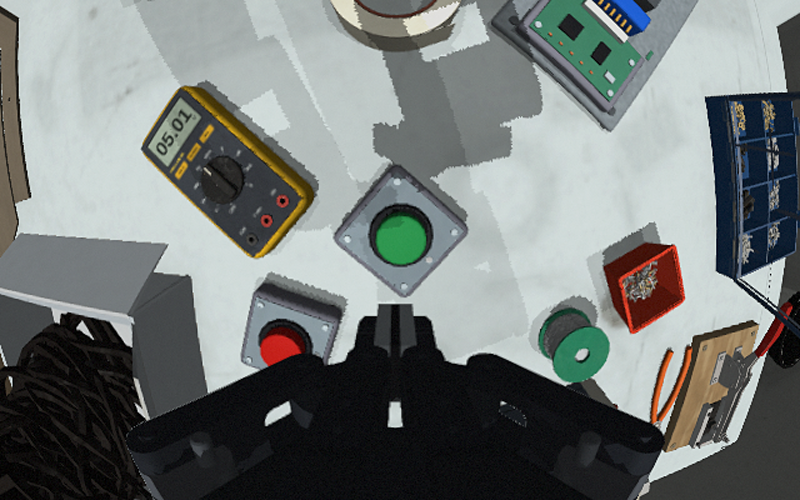

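View pics/jig5.png

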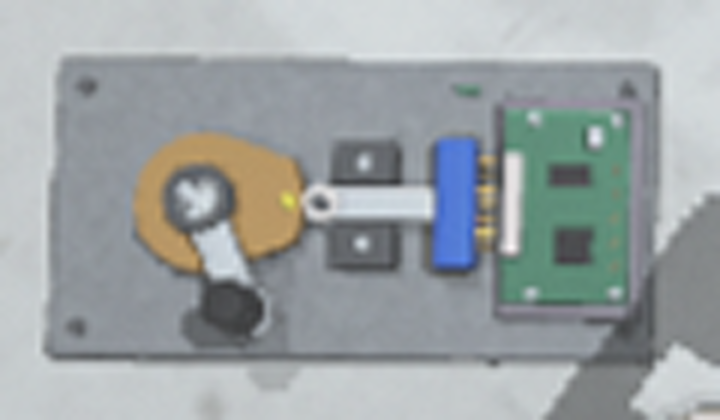

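The crank stays in mid-dwell with the block home. The wrist view shows the green cap at (401,237) in its grey pod, and the red key is well clear at (283,345).

```bash
python3 - <<'E'
from h import *
s=get_state(); c=read_camera('wrist')
p=wpx(c,s,401/1.25,237/1.25,.052); print(p, wpx(c,s,401/1.25,232/1.25,.034))
rows([(p[0],p[1],.062,2.2)])
E
```

```text
[ 0.44373784 -0.14163384  0.052     ] [ 0.44392434 -0.14145737  0.034     ]
now [ 0.4408 -0.146   0.1992] psi 2.2009 t 9.975
[-0.0, -0.001, 0.001] [0.0017, 0.005, 0.1372]
```

>>> {"method": "arm_command", "body": {"steps": [[[0, 0, 0], [0.001, 0.004, 0.03], -1], [[0, 0, 0], [0.001, 0.004, 0.06], -1], [[0, 0, 0], [0.001, 0.004, 0.09], -1], [[0, 0, 0], [0.001, 0.004, 0.115], -1], [[0, 0, 0], [0.001, 0.004, 0.132], -1], [[0, 0, 0], [0.001, 0.004, 0.137], -1], [[0, 0, 0], [0.001, 0.004, 0.137], -1], [[0, 0, 0], [0.001, 0.004, 0.137], -1]]}}

```text
time: 10.98
eef_pos: [0.4442, -0.1432, 0.0633]
tcp_rot: [0.453, 0.891, -0.0, 0.001]
contact_force: [-0.6, 0.3, 0.2]
opening: 0.0
```

```bash
python3 - <<'E'
from h import *
rows([])
s=get_state(); print(s['contact_force']);c=read_camera('wrist'); save('w7.png',c['frame'],1.25)
E
```

```text
now [ 0.4442 -0.1432  0.0633] psi 2.2011 t 10.975
[-0.58675519  0.26339071  0.22828851]
```

View pics/w7.png

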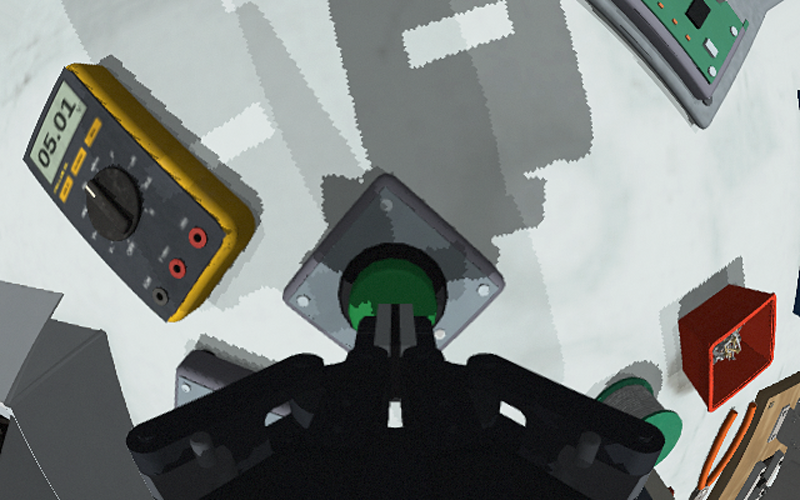

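>>> {"method": "arm_command", "body": {"steps": [[[0, 0, 0], [0, 0, 0.004], -1], [[0, 0, 0], [0, 0, 0.008], -1], [[0, 0, 0], [0, 0, 0.009], -1], [[0, 0, 0], [0, 0, 0.009], -1]]}}

```text
time: 11.52
eef_pos: [0.444, -0.1431, 0.054]
tcp_rot: [0.453, 0.891, -0.0, 0.0]
contact_force: [-0.5, 0.1, 0.3]
opening: 0.003
```

```bash
python3 - <<'E'
from h import *
rows([])
s=get_state(); print(s['eef_pos'],s['contact_force'])
E
```

```text
now [ 0.444  -0.1431  0.054 ] psi 2.2011 t 11.525
[ 0.44399507 -0.14310136  0.05401384] [-0.50642017  0.13773578  0.2621866 ]
```

Not touching yet. 1 mm creep to find the top.

>>> {"method": "arm_command", "body": {"steps": [[[0, 0, 0], [0, 0, 0.001], -1], [[0, 0, 0], [0, 0, 0.002], -1], [[0, 0, 0], [0, 0, 0.003], -1], [[0, 0, 0], [0, 0, 0.003], -1]]}}

```text
time: 12.02
eef_pos: [0.4441, -0.1432, 0.0514]
tcp_rot: [0.453, 0.891, -0.0, 0.0]
contact_force: [-0.1, 1.3, 3.6]
opening: 0.002
```

Touching: 3.6 N at z = 0.0514, so the top is at about 0.0525–0.053.

>>> {"method": "arm_command", "body": {"steps": [[[0, 0, 0], [0, 0, 0.0015], -1], [[0, 0, 0], [0, 0, 0.0015], -1]]}}

```text
time: 12.28
eef_pos: [0.4441, -0.1432, 0.0504]
tcp_rot: [0.453, 0.891, -0.0, 0.0]
contact_force: [-1.8, 1.0, 7.1]
opening: -0.003
```

>>> {"method": "arm_command", "body": {"steps": [[[0, 0, 0], [0, 0, 0.0012], -1], [[0, 0, 0], [0, 0, 0.0022], -1], [[0, 0, 0], [0, 0, 0.0022], -1]]}}

```text
time: 12.65
eef_pos: [0.4441, -0.1432, 0.0486]
tcp_rot: [0.453, 0.892, -0.0, -0.0]
contact_force: [-2.8, 1.2, 6.5]
opening: -0.0
```

>>> {"method": "arm_command", "body": {"steps": [[[0, 0, 0], [0, 0, 0.001], -1], [[0, 0, 0], [0, 0, 0.0015], -1], [[0, 0, 0], [0, 0, 0.0015], -1]]}}

```text
time: 13.02
eef_pos: [0.4442, -0.1432, 0.0476]
tcp_rot: [0.453, 0.892, -0.0, -0.0]
contact_force: [-2.3, 1.9, 6.8]
opening: -0.004
```

```bash
python3 - <<'E'
from h import *
rows([])
s=get_state(); print(s['eef_pos'],s['contact_force']);c=read_camera('wrist'); save('w8.png',c['frame'],3,(200,130,440,300));s=get_state(); print(s['eef_pos'],s['contact_force'])
E
```

```text
now [ 0.4442 -0.1432  0.0476] psi 2.2015 t 13.025
[ 0.44415982 -0.14319359  0.04759171] [-2.33621834  1.88927296  6.82992208]
[ 0.4441381  -0.14317622  0.04758551] [-2.19591373  1.47181482  5.77223145]
```

View pics/w8.png

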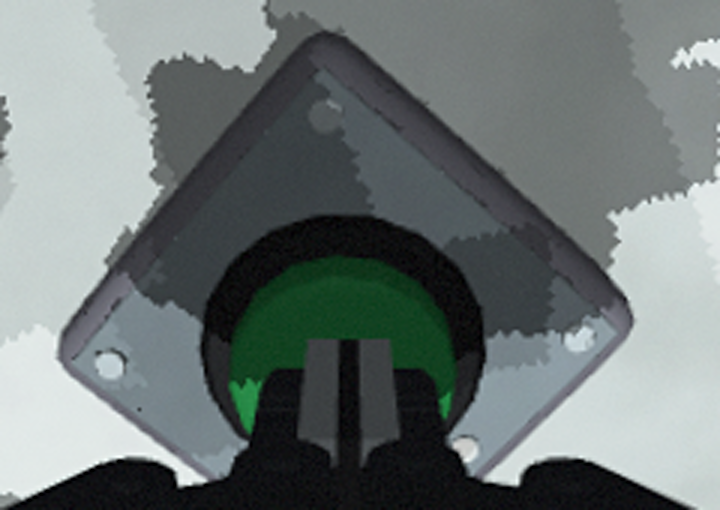

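The fingertips are on the cap and the force is down to 5.8 N at about 5 mm depth. One more millimetre will make sure of the click.

>>> {"method": "arm_command", "body": {"steps": [[[0, 0, 0], [0, 0, 0.0012], -1], [[0, 0, 0], [0, 0, 0.0015], -1], [[0, 0, 0], [0, 0, 0.0015], -1]]}}

```text
time: 13.45
eef_pos: [0.4441, -0.1431, 0.0462]
tcp_rot: [0.453, 0.892, -0.0, -0.001]
contact_force: [-2.5, -0.0, 4.4]
opening: 0.004
```

The force has dropped to 4.4 N at about 6 to 6.5 mm depth: clicked and short of the stop. Releasing upwards.

>>> {"method": "arm_command", "body": {"steps": [[[0, 0, 0], [0, 0, -0.005], -1], [[0, 0, 0], [0, 0, -0.015], -1], [[0, 0, 0], [0, 0, -0.04], -1], [[0, 0, 0], [0, 0, -0.08], -1], [[0, 0, 0], [0, 0, -0.12], -1], [[0, 0, 0], [0, 0, -0.15], -1], [[0, 0, 0], [0, 0, -0.15], -1], [[0, 0, 0], [0, 0, -0.15], -1]]}}

```text
time: 14.45
eef_pos: [0.4436, -0.1428, 0.195]
tcp_rot: [0.453, 0.892, -0.0, -0.001]
contact_force: [0.8, -0.7, -0.2]
opening: -0.002
```

```bash
python3 - <<'E'
from h import *
s=get_state(); print(s['eef_pos'],s['contact_force']);c=read_camera('wrist'); save('w9.png',c['frame'],1.25)
c=read_camera('top');save('jig6.png',c['frame'],3,(195,120,440,250))
E
```

```text
[ 0.44364029 -0.14283526  0.19500178] [ 0.77555937 -0.70862416 -0.22319275]
```

View pics/w9.png

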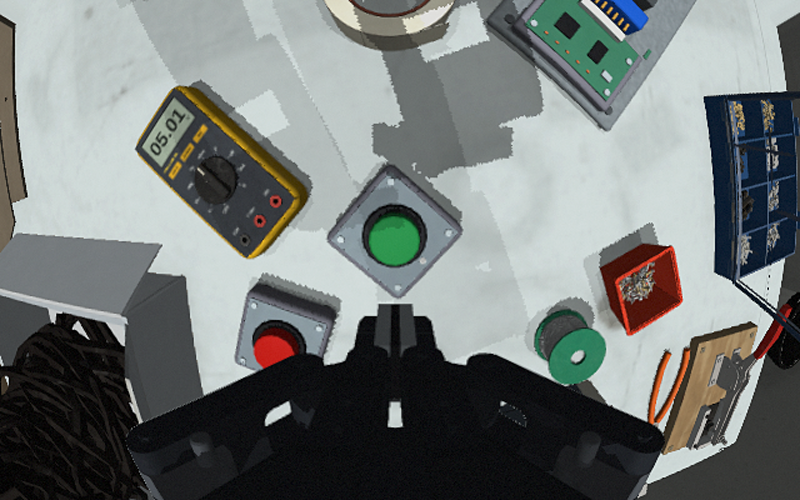

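View pics/jig6.png

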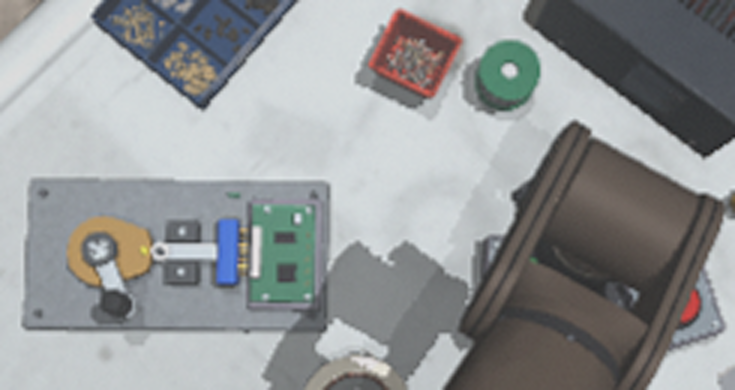

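The green key is up again, the crank is in its dwell with the block home, and the bystanders are in place. Handing in.

```bash
python3 -c "
from plant import *
print(sign_off())"
```

```text
the job is handed in; nothing more can be done
None
```

I turned the crank to mid-dwell, let it go, then pressed the green key on the grey pod past its click and released it. The job is handed in at about 14.5 s; `sign_off()` gives no verdict.

- **Crank and block:** After I let go, the yellow dot pointed at the roller and the contact block was home on the card. Both looked unchanged in the last picture.
- **Green key:** The force peaked near 7 N, then fell to 4.4 N at an estimated 6–6.5 mm of travel. That is past the click and short of the 10.5 mm limit. The last wrist picture shows the cap up again.
- **Left alone:** The red key, the orange look-alike, the red bin and the wire spool were not touched. The bin and spool look in place in the last pictures.
- **Disagreements:** The top and wrist cameras differed by 4–8 mm on the crank and by about 6 mm on the green key. I trusted the wrist view for the grip on the crank and split the difference for the key. One force reading during the press (6.8 N at about 5 mm) was higher than expected. It settled to 5.8 N and then kept falling.

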